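# Reset and re-lock the vacuum regulator in the fume cupboard

## Robot

A 7-joint arm with a two-finger parallel gripper is mounted at the origin on the work surface. World frame = base frame: x ahead of the robot, y to its left, z up, the work surface at z = 0. Lengths are in m, angles in rad, forces in N, time in s.
With the tool pointing down it reaches from about 0.4 to 0.85 m from the base axis. Payload 4.5 kg.
Tool frame: the origin (TCP) lies on the centre line of the jaws, within the pads' length; the fingertips stand 8 mm ahead of it and the grasp point (between the pads) lies 11 mm behind it; z points along the fingers, x is the direction in which the jaws open and shut, and the axes are right-handed (so a half turn about z gives the same grasp; the last joint's range is limited). The gripper opens to 88 mm and grips with 3 to 60 N. Pads are 18 mm wide; open, the fingers measure 123 mm over their backs; the gripper's body (75 mm by 187 mm) begins 45 mm behind the grasp point.
Start: joints at [0.034, 0.689, -0.195, 1.565, 0.157, 0.902, -0.215], TCP at [0.625, 0, 0.247] pointing down, gripper open.
Joint ranges: [-3.01, 3.01], [-0.46, 2.08], [-1.47, 1.51], [0.13, 2.56], [-1, 4.14], [0.04, 2.09], [-2.66, 2.66]. Speed limits (rad/s): [2.57, 2.57, 3.14, 3.14, 3.14, 3.14, 3.14].

## Interface

Orientations are given as a unit quaternion [x, y, z, w].
In Python, from plant import r gives the robot as it stands.
- The arm moves only by the shell command python3 -m pendant 'ROWS' [FORCE]. ROWS is JSON, a list of rows, each a list of 3 entries, a list of its own where there are three numbers: the turn, a rotation vector about the tool's x, y, z in rad, then the shift along the tool's x, y, z in m, then the opening, from 0 (shut) to 1 (fully open). In form: [[[wx, wy, wz], [tx, ty, tz], claw], ...]. A call has 1 to 10 rows; each row is the pose to reach, as a shift and turn from the pose commanded when the call began, along the tool's axes at that moment; what a row does not reach only later rows make up. A row lasts 1/10 s, in which the tool goes at most 50 mm and 8.59 degrees, less where a joint would pass 70% of its speed; a pose out of reach is approached as far as the arm can. A call with a gripper value outside its range is refused whole. The fingers move at their own pace and stop on an object; FORCE is the grip in N (left out, the last holds). Time passes only in rows, so rows that repeat a pose let the fingers close. It gives the time, the measured TCP pose, the force and the opening at its end, in the units of the state.
- r.get_state(): the state, without advancing time (a new reading comes with each control period).
- r.snapshot(name): name is "scene" or "side" or "wrist"; returns a dict with "image" (384x512x3 uint8, red, green, blue), "mtx" (3x3 intrinsics, pixels), "R" (3x3) and "t" (3): a world point X has camera coordinates R X + t; the wrist camera has in their place "T_tool_cam" (4x4, takes a point from camera to tool coordinates, whose origin is the TCP and whose axes are the tool frame's). Camera axes: x right, y down, z forward; pixel columns grow to the right and rows downward; lengths in m; the calibration is good to about 2 mm. A picture is of the moment at which its call begins: read the wrist's pose just before it. There is no depth.
- r.finish_job(): hands the job in, once; it reports no verdict.
The state is a dict: "clock": time; "q": joint angles; "qd": joint speeds; "joint_torque": joint torques, N m; "tool_pos": TCP position; "eef_rot": TCP orientation; "contact_force": force on the tool from outside, world axes, zero at the start; "moment": the same for the moment, N m; "opening": opening from 0.0 (shut) to 1.0 (fully open).
Only numpy, scipy, OpenCV 4.12 (cv2) and the standard library are available. Lean on these libraries where they do the work, as an engineer would, in place of code of your own. Each camera call takes 0.05 s, during which the arm holds its last target. There are 200 camera calls.

## Task

Set the vacuum unit to its new working point: slacken the lever lock ring under the black knob until it swings freely, turn the knob until the gauge needle points at the marker tab on the gauge's rim, and then tighten the lock ring again by feel, firm but not overtightened (about 0.5 N m). Do not turn the knob while the ring is tight, and leave the bottle, the beaker and the tube rack where they stand.

Things in the scene. Friction and masses are not known exactly. Their poses are not given: they have to be found in the camera images.
- ring_centre (a point): Centre of the lock ring, on the upright axis it shares with the knob, half-way up: 29 mm above the unit's level top panel. A round knurled steel ring, 54 mm wide and 18 mm high, with one lever. Below it lie a 43 mm wide thread and a 53 mm wide, 5 mm high flange; nothing else but the knob stands within 95 mm of the axis.
- lever_point (a point): Point on the ring's lever 60 mm from the axis, level with the ring's centre. The lever is a straight steel bar, 8 mm thick, pointing straight out from the ring, bare from 31 to 70 mm from the axis, with a black ball end (16 mm) reaching to 86 mm. It can be pushed sideways with the fingers either side of it.
- lock_ring: The ring with its lever as a part; origin on its axis at panel height, 29 mm under its centre. Right-hand thread: the lever swung counter-clockwise (from above) slackens, clockwise tightens; the ring rises 1.1 mm per rad. It starts tight (0.3 to 0.75 N m) and is fully slack after at most 1.1 rad. It can swing on clear of everything and stays as it is left.
- pressure_washer: Washer hidden under the ring, pressed by it on the knob's collar to lock it. Moment to turn the ring on: 0.05 N m slack; once it bites, rising with the clamping force to 0.5 N m (8 N at the lever point), 60 N of clamping, about 0.8 rad on. 0.35 to 0.65 N m is right, above 0.85 is overtight. The collar sinks as the knob turns clockwise, so the ring then bites later: go by feel.
- knob_centre (a point): Centre of the knob (the adjuster), half-way up: a black fluted round knob, 34 mm wide and 26 mm high, on the axis above the ring; its underside is 4 mm above the ring's top, its top 39 mm above the ring's centre. Grip across its diameter at any yaw. With the ring slack it turns easily (0.1 N m) and stays where it is left; it does not rise.
- adjuster (a joint): Angle of the knob, rad, near 0 at the start; counter-clockwise from above is positive, clockwise negative. Stops at 0.6 and -2.5. The gauge's needle turns 1.5 times as far in the same sense.
- needle_tip (a point): Point on the gauge's needle (long thin black hand) 40 mm from the gauge's centre, on the level dial.
- marker_tip (a point): Inner point of the marker, a short black tab at the rim of the dial that shows the wanted reading, 40 mm from the gauge's centre. It does not move. At the start it lies 1.0 to 2.1 rad clockwise (from above) of the needle.
- gauge_centre (a point): Centre of the dial gauge's window: gauge 100 mm wide, face up, standing 17 mm high on the panel, 150 mm from the knob's axis.
- unit: The vacuum unit: fixed white steel box 190 mm (its x) by 300 mm (its y) by 95 mm high, origin in the middle of its underside. Ring and knob stand at its y = -75 mm, the gauge at y = +75 mm, and a glass moisture trap (60 mm wide, 121 mm high with its pipe) beyond its end at y = +190 mm.
- bottle_centre (a point): Bystander: centre of a white plastic reagent bottle, 68 mm wide and about 170 mm high.
- beaker_centre (a point): Bystander: centre of a glass beaker, 70 mm wide and 95 mm high.
- rack_centre (a point): Bystander: centre of a grey tube rack, a block 80 by 140 mm and 50 mm high with eight holes.

How it is judged:
By the outcome, as a careful person would: the job done as asked, in the order asked, and still so for the second after the job is handed in, with the robot touching nothing.
It also fails if it takes over 72 s, if anything falls off the work surface, if the arm or the gripper's body presses on something with over 40 N, if the wrist force passes 120 N, or if a joint passes its speed limit or range.

## Working session

There is one attempt and no reset: what is moved stays moved. The work goes in short steps, Python scripts to look and compute and a shell command to move; the robot and the scene stay as the last step left them, time stands still between calls to the robot, and variables do not carry over. Pictures are saved under pics/ and viewed, about 8 in all and at most 12, crops included, and the job is handed in when it is done.

```bash
ls; mkdir -p pics; python3 - <<'E'
from plant import r
import cv2,numpy as np
s=r.get_state();print(s)
ims=[]
for n in ["scene","side"]:
    d=r.snapshot(n);cv2.imwrite(f"pics/{n}0.png",d["image"][:,:,::-1]);print(n,d["mtx"].tolist(),d["R"].tolist(),d["t"].tolist())
d=r.snapshot("wrist");cv2.imwrite("pics/wrist0.png",d["image"][:,:,::-1]);print(d["mtx"].tolist(),d["T_tool_cam"].tolist())
E
```

```text
pics
{'clock': 0.0, 'q': array([ 0.0337499 ,  0.68996415, -0.19450775,  1.56635287,  0.15729779,
        0.90249441, -0.21510656]), 'qd': array([ 3.09079378e-04, -4.21364289e-04, -4.99495366e-04,  6.71789612e-04,
       -4.37072581e-04,  4.36887884e-04, -2.86563855e-05]), 'joint_torque': array([ 3.38560185e-04, -5.27571630e+01, -1.26686912e+00, -1.53434461e+01,
       -5.26333472e-02,  6.56995355e-03,  1.65937727e-04]), 'tool_pos': array([ 6.24378632e-01, -2.05616457e-05,  2.45919881e-01]), 'eef_rot': array([ 9.99999581e-01,  6.14240563e-05, -9.11316145e-04,  6.85244777e-05]), 'contact_force': array([ 0.1789163 , -0.610858  ,  0.31631228]), 'moment': array([ 0.00775995, -0.00616246, -0.02534198]), 'opening': 0.9983121466498652}
scene [[358.461810926464, 0.0, 251.8666930451031], [0.0, 358.461810926464, 192.24589636575962], [0.0, 0.0, 1.0]] [[0.22963645124933996, 0.9732563867799604, 0.00625346700842872], [0.6248015388902965, -0.14248721914968052, -0.7676720845382539], [-0.7462507201054661, 0.18019266902681377, -0.6408123475488487]] [-0.2648235329183814, -0.23093950490937448, 1.5715956837318565]
side [[355.5212536880937, 0.0, 255.3571223798419], [0.0, 355.5212536880937, 196.8031670613577], [0.0, 0.0, 1.0]] [[0.9926097916090166, -0.12134208586370486, -0.0013783323801489229], [-0.0839527400414531, -0.6784651584422006, -0.7298198176396226], [0.08762270848037673, 0.7245420118793974, -0.6836381601258943]] [-0.5593031502772347, 0.21839432713530152, 0.85039208563025]
[[311.6302022430572, 0.0, 249.24080460729525], [0.0, 311.6302022430572, 191.90439595762737], [0.0, 0.0, 1.0]] [[0.9999995315102455, -0.0006471443309753244, 0.0007198496383501481, 0.0003347842383306654], [0.000433754505088759, 0.9644032721245516, 0.2644355130697932, -0.06845208904407915], [-0.0008653532898541569, -0.26443507694644136, 0.9644031010132699, -0.13839015140137953], [0.0, 0.0, 0.0, 1.0]]
```

```bash
python3 - <<'E'
import cv2,numpy as np
a=[cv2.imread(f"pics/{n}0.png") for n in ("scene","side")]
cv2.imwrite("pics/a.png",cv2.resize(a[0],(800,600),interpolation=cv2.INTER_CUBIC))
cv2.imwrite("pics/b.png",cv2.resize(a[1],(800,600),interpolation=cv2.INTER_CUBIC))
E
```

```text
(no output)
```

View pics/a.png

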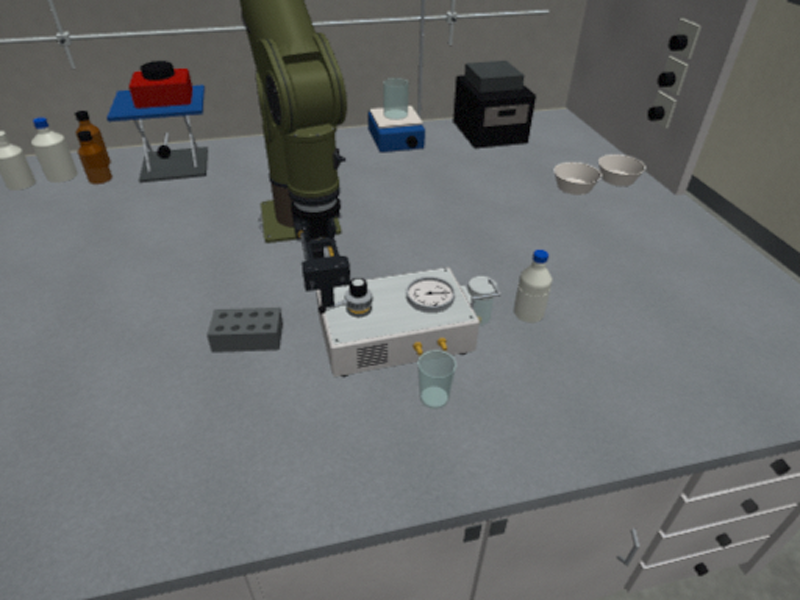

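View pics/wrist0.png

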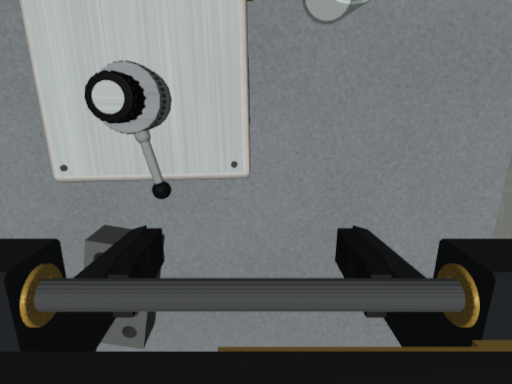

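Wrist view: knob top at (108,97), lever ball at (161,190), panel end corners at (56,180) and (249,178). Scene view (800 px wide): gauge at (432,293). The rack lies on the -y side, the beaker on the +x side, and the bottle beyond the trap.

```bash
cat > h.py <<'E'
import numpy as np,cv2
from scipy.spatial.transform import Rotation as Ro
from plant import r
def wpt(d,s,uv,z):
    T=np.array(d["T_tool_cam"]);Rt=Ro.from_quat(s["eef_rot"]).as_matrix()
    ray=Rt@T[:3,:3]@np.linalg.solve(d["mtx"],[*uv,1]);o=Rt@T[:3,3]+s["tool_pos"]
    return o+ray*(z-o[2])/ray[2]
def fpt(d,uv,z):
    R=np.array(d["R"]);o=-R.T@d["t"];ray=R.T@np.linalg.solve(d["mtx"],[*uv,1])
    return o+ray*(z-o[2])/ray[2]
def snap(n):
    s=r.get_state();return s,r.snapshot(n)
E
python3 - <<'E'
from h import *
s,d=snap("wrist")
for n,uv,z in [("knob",(108,97),.163),("ball",(161,190),.124),("c1",(56,180),.095),("c2",(249,178),.095),("levroot",(143,137),.124)]: print(n,wpt(d,s,uv,z).round(4))
s,d=snap("scene")
for n,uv,z in [("gauge",(432,293),.112),("knob",(358,286),.163),("rackA",(210,335),.05),("rackB",(282,335),.05),("rackC",(282,312),.05)]: print(n,fpt(d,np.array(uv)*.64,z).round(4))
E
```

```text
knob [0.5289 0.0747 0.163 ]
ball [ 0.5486 -0.0013  0.124 ]
c1 [0.4406 0.0008 0.095 ]
c2 [0.6247 0.0027 0.095 ]
levroot [0.5371 0.0441 0.124 ]
gauge [0.5346 0.2258 0.112 ]
knob [0.5423 0.073  0.163 ]
rackA [ 0.4916 -0.2254  0.05  ]
rackB [ 0.5241 -0.0838  0.05  ]
rackC [ 0.4527 -0.0781  0.05  ]
```

View pics/b.png

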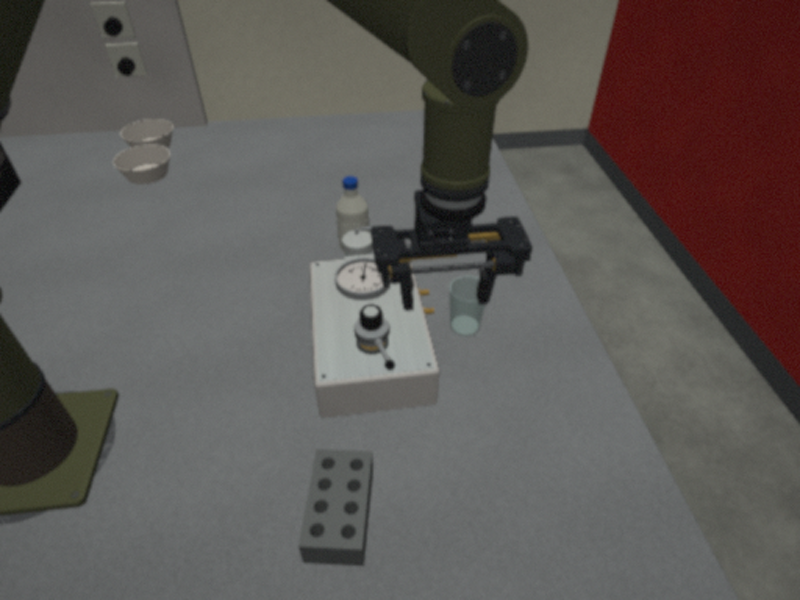

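Side view confirms the layout: the knob is at (371,313) and the lever ball at (389,365), pointing towards -y. Next: hover over the lever, with tool y pointing radially outward.

```bash
python3 -m pendant '[[[0,0,-0.13],[-0.04,-0.011,0.02],0.25],[[0,0,-0.25],[-0.08,-0.022,0.05],0.25],[[0,0,-0.25],[-0.08,-0.022,0.05],0.25],[[0,0,-0.25],[-0.08,-0.022,0.05],0.25],[[0,0,-0.25],[-0.08,-0.022,0.05],0.25]]' 20; python3 - <<'E'
from h import *
s,d=snap("wrist");np.save("w1.npy",{"s":s,"d":d},allow_pickle=True)
cv2.imwrite("pics/w1.png",d["image"][:,:,::-1]);print(s["clock"],s["tool_pos"],s["opening"],s["contact_force"],s["moment"])
E
```

```text
clock: 0.75
tool_pos: [0.5472, 0.0219, 0.1975]
eef_rot: [0.992, 0.124, 0.002, 0.0]
contact_force: [1.6, -0.1, 0.7]
opening: 0.567
0.75 [0.54723109 0.02193729 0.19754559] 0.5672276435691999 [ 1.58487599 -0.09686527  0.68462682] [-0.00531433 -0.00710913  0.01356834]
```

View pics/w1.png

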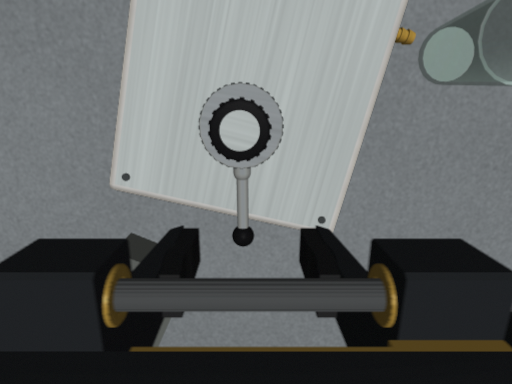

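Close view: the lever is vertical in the image. The knob top is at (240,131), the ring outline centre at (241,125), the ball at (243,236), and the pads sit either side of the lever.

```bash
python3 - <<'E'
from h import *
D=np.load("w1.npy",allow_pickle=True).item();s,d=D["s"],D["d"]
s=r.get_state()
print(s["tool_pos"],Ro.from_quat(s["eef_rot"]).as_euler("xyz"))
s=D["s"]
k=wpt(d,s,(240,131),.163);g=wpt(d,s,(241,125.5),.133);b=wpt(d,s,(243,236),.124);b2=wpt(d,s,(242,178),.124)
print(k,g,b,b2)
Rt=Ro.from_quat(s["eef_rot"]).as_matrix()
for p in (k,g,b,b2): print((Rt.T@(p-s["tool_pos"])).round(4))
v=b-(k+g)/2;print(np.degrees(np.arctan2(v[1],v[0])),np.hypot(*v[:2]))
E
```

```text
[0.54759508 0.02188587 0.19766284] [ 3.14090682 -0.00404801  0.24831759]
[0.52945831 0.07455253 0.163     ] [0.52908478 0.07568233 0.133     ] [ 0.54940458 -0.00165183  0.124     ] [0.5382513  0.04050011 0.124     ]
[-0.0044 -0.0554  0.0345]
[-0.0046 -0.0566  0.0645]
[-0.0039  0.0234  0.0735]
[-0.0044 -0.0202  0.0735]
-75.30488975437588 0.07936534999991801
```

```bash
python3 -m pendant '[[[0,0,0],[-0.004,0,0],0.25],[[0,0,0],[-0.004,0,0.03],0.25],[[0,0,0],[-0.004,0,0.06],0.25],[[0,0,0],[-0.004,0,0.073],0.25],[[0,0,0],[-0.004,0,0.073],0.2],[[0,0,0],[-0.004,0,0.073],0.2],[[0,0,0],[-0.004,0,0.073],0.2]]'; python3 - <<'E'
from h import *
s=r.get_state();Rt=Ro.from_quat(s["eef_rot"]).as_matrix()
print(s["tool_pos"],s["moment"],s["contact_force"],Rt.T@(np.array([.5293,.0751,.124])-s["tool_pos"]))
E
```

```text
clock: 1.5
tool_pos: [0.5422, 0.0211, 0.125]
eef_rot: [0.992, 0.125, 0.001, -0.0]
contact_force: [-0.5, -0.5, -0.3]
opening: 0.197
[0.54221414 0.02113857 0.12498667] [-0.01325683  0.06866194 -0.00155514] [-0.51657938 -0.45241985 -0.3302076 ] [ 0.000819   -0.05547944  0.00097181]
```

```bash
cat >> h.py <<'E'
AX=np.array([.5293,.0751,.124])
def rep():
    s=r.get_state();Rt=Ro.from_quat(s["eef_rot"]).as_matrix();p=s["tool_pos"]-AX
    F=s["contact_force"];tq=np.cross(p,F)[2]
    print("t",round(s["clock"],2),"Ft",(Rt.T@F).round(2),"Mz",round(s["moment"][2],3),"ring tq pxF",round(tq,3),"tot",round(tq+s["moment"][2],3),"axis in tool",(-Rt.T@p).round(4),"ang",round(np.arctan2(p[1],p[0]),3),"yawx",round(np.arctan2(Rt[1,0],Rt[0,0]),3),"open",round(s["opening"],3))
if __name__=="__main__": rep()
E
python3 -m pendant '[[[0,0,-0.1],[0.0055,-0.0003,0],0.2],[[0,0,-0.2],[0.011,-0.0011,0],0.2],[[0,0,-0.2],[0.011,-0.0011,0],0.2]]'; python3 h.py
python3 -m pendant '[[[0,0,-0.1],[0.0055,-0.0003,0],0.2],[[0,0,-0.2],[0.011,-0.0011,0],0.2],[[0,0,-0.3],[0.0164,-0.0025,0],0.2],[[0,0,-0.4],[0.0216,-0.0044,0],0.2]]'; python3 h.py
```

```text
clock: 1.8
tool_pos: [0.5512, 0.0243, 0.1246]
eef_rot: [0.975, 0.223, -0.0, 0.0]
contact_force: [-3.6, -1.0, 3.4]
opening: 0.199
t 1.8 Ft [-3.66 -0.69 -3.41] Mz -0.002 ring tq pxF -0.204 tot -0.206 axis in tool [ 0.0023 -0.0552  0.0006] ang -1.163 yawx 0.45 open 0.199
clock: 2.2
tool_pos: [0.569, 0.0372, 0.1245]
eef_rot: [0.911, 0.412, -0.0, 0.001]
contact_force: [-1.5, -0.8, 2.4]
opening: 0.201
t 2.2 Ft [-1.54 -0.58 -2.45] Mz -0.017 ring tq pxF -0.086 tot -0.102 axis in tool [ 0.0023 -0.0548  0.0005] ang -0.762 yawx 0.85 open 0.201
```

```bash
python3 -m pendant '[[[0,0,-0.1],[0.0055,-0.0003,0],0.2],[[0,0,-0.2],[0.011,-0.0011,0],0.2],[[0,0,-0.3],[0.0164,-0.0025,0],0.2],[[0,0,-0.4],[0.0216,-0.0044,0],0.2],[[0,0,-0.5],[0.0266,-0.0068,0],0.2]]'; python3 h.py
python3 -m pendant '[[[0,0,-0.1],[0.0055,-0.0003,0],0.2],[[0,0,-0.2],[0.011,-0.0011,0],0.2],[[0,0,-0.3],[0.0164,-0.0025,0],0.2]]'; python3 h.py
python3 -m pendant '[[[0,0,0],[0,0,0],0.2],[[0,0,0],[0,0,0],0.35],[[0,0,0],[0,0,0],0.35],[[0,0,0],[0,0,0],0.35]]'; python3 h.py
```

```text
clock: 2.7
tool_pos: [0.5823, 0.0623, 0.1246]
eef_rot: [0.781, 0.625, 0.001, 0.001]
contact_force: [-0.1, -0.6, -0.1]
opening: 0.198
t 2.7 Ft [-0.58  0.    0.05] Mz 0.002 ring tq pxF -0.031 tot -0.03 axis in tool [ 0.0009 -0.0545  0.0005] ang -0.237 yawx 1.351 open 0.198
clock: 3.0
tool_pos: [0.5835, 0.0788, 0.1246]
eef_rot: [0.678, 0.735, 0.001, 0.001]
contact_force: [0.5, -0.5, 0.1]
opening: 0.198
t 3.0 Ft [-0.57  0.49 -0.08] Mz 0.009 ring tq pxF -0.031 tot -0.021 axis in tool [ 0.0006 -0.0543  0.0005] ang 0.068 yawx 1.651 open 0.198
clock: 3.4
tool_pos: [0.5828, 0.0789, 0.1239]
eef_rot: [0.679, 0.734, 0.0, 0.0]
contact_force: [-1.2, 0.1, 0.0]
opening: 0.347
t 3.4 Ft [ 0.19 -1.19 -0.04] Mz 0.013 ring tq pxF 0.01 tot 0.023 axis in tool [ 0.0003 -0.0537 -0.0001] ang 0.071 yawx 1.648 open 0.347
```

```bash
python3 -m pendant '[[[0,0,0],[0,0,-0.045],0.6],[[0,0,0],[0,0,-0.09],0.6],[[0,0,0],[0.045,-0.01,-0.1],0.6],[[0,0,0],[0.09,-0.02,-0.1],0.6],[[0,0,0],[0.135,-0.023,-0.1],0.6],[[0,0,0],[0.148,-0.023,-0.1],0.6],[[0,0,0],[0.148,-0.023,-0.1],0.6],[[0,0,0],[0.148,-0.023,-0.1],0.6]]'; python3 - <<'E'
from h import *
s,d=snap("wrist");np.save("w2.npy",{"s":s,"d":d},allow_pickle=True);print(s["q"],s["contact_force"],s["moment"])
cv2.imwrite("pics/w2.png",d["image"][:,:,::-1])
E
```

```text
clock: 4.2
tool_pos: [0.5485, 0.223, 0.2233]
eef_rot: [0.679, 0.734, -0.001, 0.001]
contact_force: [1.1, -0.2, 0.6]
opening: 0.603
[-0.09612918  0.74097643 -0.66052062  1.67853231  0.55100223  0.9176107
  0.67350494] [ 1.10452063 -0.19271482  0.61497026] [ 0.10958663 -0.06871166 -0.00908741]
```

View pics/w2.png

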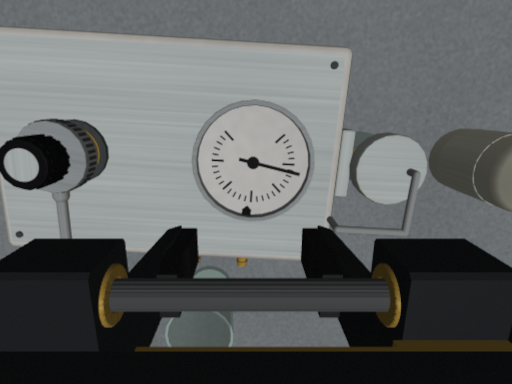

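Gauge: pivot at (253,162), needle end at (299,174), marker tab at (247,211). I'll measure the angles precisely on the dial plane.

```bash
cat >> h.py <<'E'
def gauge(d,s,c0,z=.110):
    # rectify dial: 0.25 mm/px, centre c0; polar profile of darkness
    g=cv2.cvtColor(d["image"],cv2.COLOR_RGB2GRAY).astype(np.float32)
    w=np.array([[-.05,-.05],[.05,-.05],[.05,.05],[-.05,.05]])
    T=np.array(d["T_tool_cam"]);Rt=Ro.from_quat(s["eef_rot"]).as_matrix()
    Rc=Rt@T[:3,:3];o=Rt@T[:3,3]+s["tool_pos"]
    def proj(x,y):
        P=(np.stack([x,y,np.full_like(x,z)],-1)-o)@Rc
        uv=P@np.array(d["mtx"]).T;return (uv[...,:2]/uv[...,2:]).astype(np.float32)
    a=np.radians(np.arange(0,360,.5))[None];
    def prof(r0,r1):
        rr=np.linspace(r0,r1,12)[:,None]
        uv=proj(c0[0]+rr*np.cos(a),c0[1]+rr*np.sin(a))
        return 255-cv2.remap(g,uv[...,0],uv[...,1],cv2.INTER_LINEAR).mean(0)
    def peak(p):
        i=p.argmax();k=np.arange(i-12,i+13);w=p[k%720];w=np.clip(w-np.median(p)-.3*(w.max()-np.median(p)),0,None)
        return (w@k/w.sum())*.5,p[i]-np.median(p)
    return peak(prof(.012,.024)),peak(prof(.026,.036)),peak(prof(.0395,.043))
E
python3 - <<'E'
from h import *
D=np.load("w2.npy",allow_pickle=True).item();s,d=D["s"],D["d"]
c=wpt(d,s,(253,162),.11);print(c)
for uv in((299,174),(247,211)):
    v=wpt(d,s,uv,.11)-c;print(np.degrees(np.arctan2(v[1],v[0]))%360,np.hypot(*v[:2]))
print(gauge(d,s,c))
m=np.array(d["image"]);cv2.imwrite("pics/g2.png",cv2.resize(m[95:225,185:320,::-1],None,fx=4,fy=4,interpolation=cv2.INTER_CUBIC))
E
```

```text
[0.52476299 0.22457598 0.11      ]
79.6812288694987 0.039233166618883195
357.679894106781 0.04247013937416696
((np.float64(79.04109159983905), np.float32(145.02707)), (np.float64(79.71063540634607), np.float32(141.84114)), (np.float64(356.49501340494345), np.float32(152.43005)))
```

View pics/g2.png

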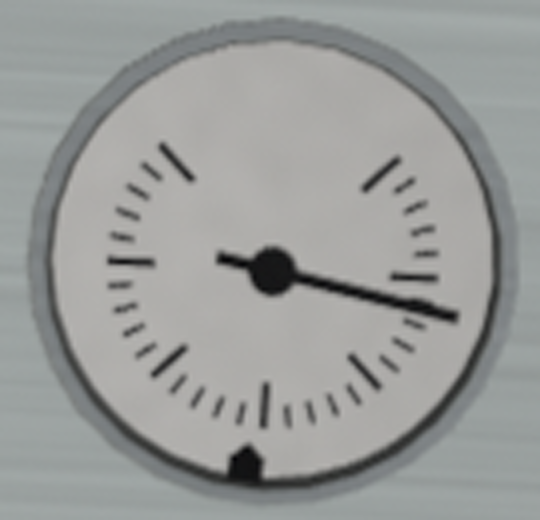

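Needle is about 83° (1.45 rad) counter-clockwise of the marker, so the knob needs about -0.97 rad. Moving above the knob.

```bash
python3 -m pendant '[[[0,0,0],[-0.045,-0.01,0],0.75],[[0,0,0],[-0.09,-0.02,0],0.75],[[0,0,0],[-0.135,-0.03,0.01],0.75],[[0,0,0],[-0.146,-0.0305,0.03],0.75],[[0,0,0],[-0.146,-0.0305,0.03],0.75],[[0,0,0],[-0.146,-0.0305,0.03],0.75]]'; python3 - <<'E'
from h import *
rep()
s,d=snap("wrist");print(s["tool_pos"])
cv2.imwrite("pics/w3.png",d["image"][:,:,::-1])
E
```

```text
clock: 4.85
tool_pos: [0.5294, 0.0764, 0.1939]
eef_rot: [0.679, 0.734, 0.0, -0.0]
contact_force: [-0.1, 0.8, -0.4]
opening: 0.752
t 4.85 Ft [ 0.8  -0.03  0.41] Mz -0.003 ring tq pxF 0.0 tot -0.003 axis in tool [-0.0013 -0.0002  0.0699] ang 1.463 yawx 1.648 open 0.752
[0.52944188 0.07641715 0.19392914]
```

View pics/w3.png

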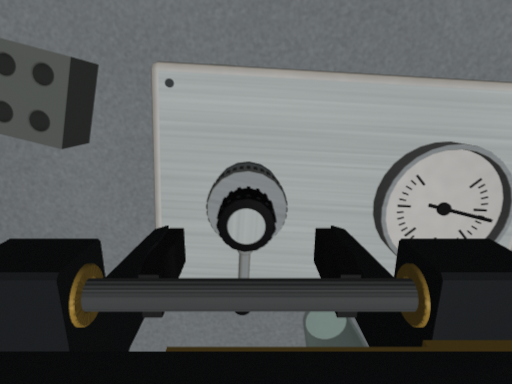

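Knob top at (246,226), which puts it 1.4 mm off the tool axis, in line with my axis estimate. The lever lies along +x. Descend and grip.

```bash
python3 -m pendant '[[[0,0,0],[-0.0013,-0.0008,0.025],0.75],[[0,0,0],[-0.0013,-0.0008,0.045],0.75],[[0,0,0],[-0.0013,-0.0008,0.045],0.5],[[0,0,0],[-0.0013,-0.0008,0.045],0.3],[[0,0,0],[-0.0013,-0.0008,0.045],0.3],[[0,0,0],[-0.0013,-0.0008,0.045],0.3],[[0,0,0],[-0.0013,-0.0008,0.045],0.3]]' 20; python3 h.py
python3 -m pendant '[[[0,0,0.1],[0,0,0],0.3],[[0,0,0.2],[0,0,0],0.3],[[0,0,0.3],[0,0,0],0.3],[[0,0,0.4],[0,0,0],0.3],[[0,0,0.5],[0,0,0],0.3]]'; python3 h.py
```

```text
clock: 5.6
tool_pos: [0.5294, 0.0742, 0.1498]
eef_rot: [0.679, 0.734, -0.0, 0.002]
contact_force: [0.4, -2.6, 5.7]
opening: 0.378
t 5.6 Ft [-2.68  0.25 -5.72] Mz 0.015 ring tq pxF 0.0 tot 0.015 axis in tool [ 0.0009 -0.0001  0.0258] ang -1.409 yawx 1.649 open 0.378
clock: 6.1
tool_pos: [0.5293, 0.0738, 0.1498]
eef_rot: [0.841, 0.542, 0.0, 0.002]
contact_force: [0.1, -4.3, 6.3]
opening: 0.378
t 6.1 Ft [-3.87  1.93 -6.25] Mz 0.149 ring tq pxF -0.0 tot 0.149 axis in tool [ 0.0012 -0.0007  0.0258] ang -1.534 yawx 1.145 open 0.378
```

```bash
python3 -m pendant '[[[0,0,0.1],[0,0,0],0.3],[[0,0,0.2],[0,0,0],0.3],[[0,0,0.3],[0,0,0],0.3],[[0,0,0.4],[0,0,0],0.3],[[0,0,0.46],[0,0,0],0.3],[[0,0,0.46],[0,0,0],0.3]]'; python3 h.py
python3 -m pendant '[[[0,0,0],[0,0,0],0.75],[[0,0,0],[0,0,0],0.75],[[0,0,0],[0,0,0],0.75],[[0,0,0],[0,0,-0.045],0.75],[[0,0,0],[0,0,-0.09],0.75],[[0,0,0],[0,0,-0.09],0.75]]'; python3 h.py
```

```text
clock: 6.7
tool_pos: [0.5291, 0.0734, 0.1498]
eef_rot: [0.942, 0.337, 0.0, 0.002]
contact_force: [0.3, -5.5, 6.6]
opening: 0.381
t 6.7 Ft [-3.25  4.46 -6.62] Mz -0.055 ring tq pxF 0.002 tot -0.053 axis in tool [ 0.0013 -0.0013  0.0258] ang -1.704 yawx 0.687 open 0.381
clock: 7.3
tool_pos: [0.5317, 0.0775, 0.2437]
eef_rot: [0.941, 0.338, 0.005, 0.0]
contact_force: [0.4, 0.9, -0.6]
opening: 0.748
t 7.3 Ft [ 0.9  -0.44  0.62] Mz -0.006 ring tq pxF 0.001 tot -0.005 axis in tool [-4.600e-03 -1.000e-04  1.197e-01] ang 0.795 yawx 0.691 open 0.748
```

```bash
python3 -m pendant '[[[0,0,-0.14],[0.03,-0.03,0],0.75],[[0,0,-0.28],[0.06,-0.06,0.01],0.75],[[0,0,-0.42],[0.09,-0.09,0.02],0.75],[[0,0,-0.56],[0.106,-0.1015,0.02],0.75],[[0,0,-0.7],[0.106,-0.1015,0.02],0.75],[[0,0,-0.84],[0.106,-0.1015,0.02],0.75],[[0,0,-0.96],[0.106,-0.1015,0.02],0.75],[[0,0,-0.96],[0.106,-0.1015,0.02],0.75],[[0,0,-0.96],[0.106,-0.1015,0.02],0.75]]'; python3 - <<'E'
from h import *
s,d=snap("wrist");np.save("w4.npy",{"s":s,"d":d},allow_pickle=True)
P=wpt
m=np.array(d["image"]);cv2.imwrite("pics/g4.png",cv2.resize(m[95:230,170:350,::-1],None,fx=4,fy=4,interpolation=cv2.INTER_CUBIC))
E
```

```text
clock: 8.2
tool_pos: [0.5453, 0.2214, 0.2181]
eef_rot: [0.68, 0.734, -0.0, -0.0]
contact_force: [1.0, -0.2, 0.2]
opening: 0.749
```

View pics/g4.png

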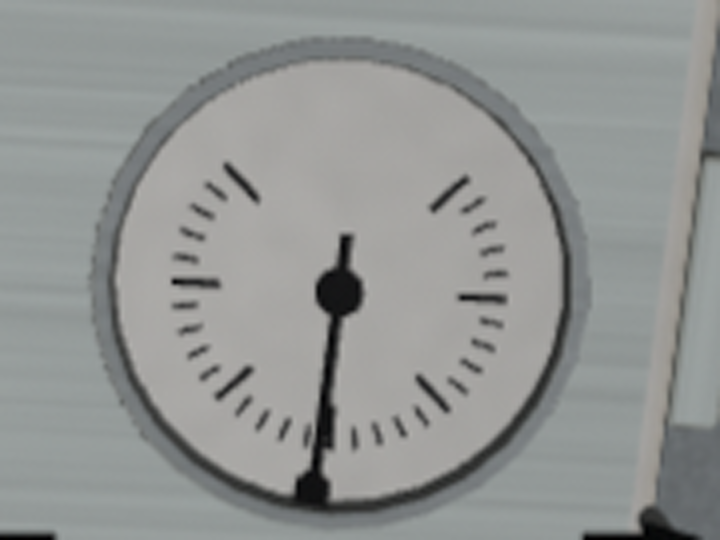

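Needle now runs from the pivot at (339,292) straight to the marker at about (313,480). I'll quantify the error.

```bash
python3 - <<'E'
from h import *
for f,uv in (("w2.npy",(253.2,162.8)),("w4.npy",(170+339/4-.375,95+292/4-.375))):
    D=np.load(f,allow_pickle=True).item();s,d=D["s"],D["d"]
    c=wpt(d,s,uv,.11);print(c,[x[0].round(2) for x in gauge(d,s,c)])
E
```

```text
[0.52540829 0.22479165 0.11      ] [np.float64(80.96), np.float64(80.82), np.float64(356.13)]
[0.52501397 0.22455594 0.11      ] [np.float64(357.1), np.float64(358.1), np.float64(356.76)]
```

Error is about 1° or less, within the measuring accuracy. Back to the lever.

```bash
python3 -m pendant '[[[0,0,0],[-0.045,0.01,0],0.4],[[0,0,0],[-0.09,0.02,0],0.4],[[0,0,0],[-0.135,0.0284,0],0.4],[[0,0,0],[-0.146,0.0284,0.02],0.35],[[0,0,0],[-0.146,0.0284,0.03],0.35],[[0,0,0],[-0.146,0.0284,0.03],0.35]]'; python3 - <<'E'
from h import *
rep()
s,d=snap("wrist");print(s["tool_pos"])
cv2.imwrite("pics/w5.png",d["image"][:,:,::-1])
E
```

```text
clock: 8.85
tool_pos: [0.5842, 0.0789, 0.1874]
eef_rot: [0.678, 0.735, -0.001, -0.001]
contact_force: [-0.7, -0.0, -0.3]
opening: 0.347
t 8.85 Ft [ 0.03 -0.72  0.3 ] Mz 0.029 ring tq pxF 0.001 tot 0.03 axis in tool [ 0.0005 -0.0548  0.0636] ang 0.069 yawx 1.65 open 0.347
[0.5841967  0.07891857 0.18744063]
```

View pics/w5.png

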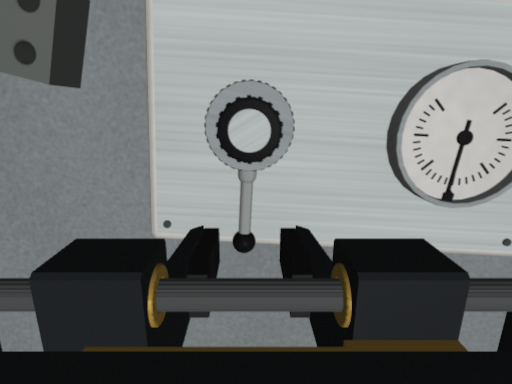

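Lever between the pads (ball at (244,242)), needle on the marker. Descend and swing clockwise.

```bash
python3 -m pendant '[[[0,0,0],[0,0,0.03],0.35],[[0,0,0],[0,0,0.0625],0.35],[[0,0,0],[0,0,0.0625],0.2],[[0,0,0],[0,0,0.0625],0.2],[[0,0,0],[0,0,0.0625],0.2]]'; python3 h.py
python3 -m pendant '[[[0,0,0.1],[-0.0055,-0.0003,0],0.2],[[0,0,0.2],[-0.011,-0.0011,0],0.2],[[0,0,0.3],[-0.0164,-0.0025,0],0.2],[[0,0,0.4],[-0.0216,-0.0044,0],0.2],[[0,0,0.5],[-0.0266,-0.0068,0],0.2]]'; python3 h.py
python3 -m pendant '[[[0,0,0.1],[-0.0055,-0.0003,0],0.2],[[0,0,0.2],[-0.011,-0.0011,0],0.2],[[0,0,0.3],[-0.0164,-0.0025,0],0.2]]'; python3 h.py
```

```text
clock: 9.4
tool_pos: [0.5865, 0.0797, 0.1282]
eef_rot: [0.678, 0.735, 0.002, 0.001]
contact_force: [-0.4, -0.6, -0.1]
opening: 0.199
t 9.4 Ft [-0.53 -0.4   0.11] Mz -0.007 ring tq pxF -0.03 tot -0.037 axis in tool [ 0.     -0.0574  0.004 ] ang 0.08 yawx 1.651 open 0.199
clock: 9.9
tool_pos: [0.5821, 0.0521, 0.1282]
eef_rot: [0.84, 0.542, 0.002, 0.0]
contact_force: [-0.1, 1.2, -0.4]
opening: 0.2
t 9.9 Ft [ 1.06 -0.55  0.37] Mz 0.024 ring tq pxF 0.062 tot 0.086 axis in tool [-0.0008 -0.0576  0.0041] ang -0.412 yawx 1.146 open 0.2
clock: 10.2
tool_pos: [0.5734, 0.0381, 0.1283]
eef_rot: [0.912, 0.411, 0.002, 0.0]
contact_force: [0.7, 0.9, -0.3]
opening: 0.203
t 10.2 Ft [ 1.08 -0.06  0.26] Mz -0.025 ring tq pxF 0.063 tot 0.038 axis in tool [-0.0015 -0.0576  0.0041] ang -0.698 yawx 0.846 open 0.203
```

```bash
for i in 1 2; do :; done
python3 -m pendant '[[[0,0,0.1],[-0.0057,-0.0003,0],0.2],[[0,0,0.2],[-0.0114,-0.0012,0],0.2],[[0,0,0.2],[-0.0114,-0.0012,0],0.2]]'>/dev/null; python3 h.py
python3 -m pendant '[[[0,0,0.1],[-0.0057,-0.0003,0],0.2],[[0,0,0.2],[-0.0114,-0.0012,0],0.2],[[0,0,0.2],[-0.0114,-0.0012,0],0.2]]'>/dev/null; python3 h.py
python3 -m pendant '[[[0,0,0.1],[-0.0057,-0.0003,0],0.2],[[0,0,0.2],[-0.0114,-0.0012,0],0.2],[[0,0,0.2],[-0.0114,-0.0012,0],0.2]]'>/dev/null; python3 h.py
```

```text
t 10.5 Ft [ 0.94 -0.17  0.04] Mz 0.058 ring tq pxF 0.054 tot 0.112 axis in tool [-0.0001 -0.0574  0.0039] ang -0.92 yawx 0.65 open 0.199
t 10.8 Ft [ 0.26 -0.69 -0.51] Mz -0.021 ring tq pxF 0.014 tot -0.007 axis in tool [ 0.0003 -0.0571  0.0033] ang -1.125 yawx 0.452 open 0.199
t 11.1 Ft [-0.17  0.32 -0.03] Mz 0.015 ring tq pxF -0.009 tot 0.006 axis in tool [ 0.0008 -0.0569  0.0028] ang -1.33 yawx 0.254 open 0.201
```

```bash

python3 -m pendant '[[[0,0,0.1],[-0.0057,-0.0003,0],0.2],[[0,0,0.2],[-0.0114,-0.0012,0],0.2]]'>/dev/null; python3 h.py
python3 -m pendant '[[[0,0,0.1],[-0.0057,-0.0003,0],0.2],[[0,0,0.2],[-0.0114,-0.0012,0],0.2]]'>/dev/null; python3 h.py
python3 -c "from h import *;print(r.get_state()['q'].round(2))"
```

```text
t 11.3 Ft [1.64 1.37 0.48] Mz -0.034 ring tq pxF 0.093 tot 0.059 axis in tool [-0.0004 -0.057   0.0027] ang -1.512 yawx 0.052 open 0.199
t 11.5 Ft [1.96 1.28 0.34] Mz -0.02 ring tq pxF 0.112 tot 0.091 axis in tool [-0.0001 -0.0569  0.0026] ang -1.718 yawx -0.148 open 0.199
[-0.07  0.74 -0.09  1.99  0.16  0.42 -0.43]
```

```bash

python3 -m pendant '[[[0,0,0.1],[-0.0057,-0.0003,0],0.2],[[0,0,0.2],[-0.0114,-0.0012,0],0.2]]'>/dev/null; python3 h.py
python3 -m pendant '[[[0,0,0.1],[-0.0057,-0.0003,0],0.2],[[0,0,0.2],[-0.0114,-0.0012,0],0.2]]'>/dev/null; python3 h.py
```

```text
t 11.7 Ft [1.86 1.41 1.25] Mz 0.004 ring tq pxF 0.105 tot 0.109 axis in tool [-0.0005 -0.0569  0.0026] ang -1.91 yawx -0.349 open 0.2
t 11.9 Ft [3.8  0.41 2.23] Mz 0.009 ring tq pxF 0.216 tot 0.226 axis in tool [-0.001  -0.057   0.0026] ang -2.103 yawx -0.549 open 0.201
```

```bash

python3 -m pendant '[[[0,0,0.1],[-0.0057,-0.0003,0],0.2],[[0,0,0.2],[-0.0114,-0.0012,0],0.2]]'>/dev/null; python3 h.py
python3 -m pendant '[[[0,0,0.1],[-0.0057,-0.0003,0],0.2]]'>/dev/null; python3 h.py
python3 -m pendant '[[[0,0,0],[0,0,0],0.2]]'>/dev/null; python3 h.py
```

```text
t 12.1 Ft [4.97 0.76 3.64] Mz 0.042 ring tq pxF 0.283 tot 0.325 axis in tool [-0.0013 -0.057   0.0025] ang -2.297 yawx -0.75 open 0.204
t 12.2 Ft [6.41 1.34 4.32] Mz -0.038 ring tq pxF 0.364 tot 0.326 axis in tool [-0.0015 -0.0569  0.0025] ang -2.394 yawx -0.85 open 0.204
t 12.3 Ft [3.08 1.46 2.1 ] Mz 0.027 ring tq pxF 0.176 tot 0.202 axis in tool [-0.0002 -0.0571  0.0023] ang -2.413 yawx -0.846 open 0.203
```

```bash

python3 -m pendant '[[[0,0,0.1],[-0.0057,-0.0003,0],0.2]]'>/dev/null; python3 h.py
python3 -m pendant '[[[0,0,0.1],[-0.0057,-0.0003,0],0.2]]'>/dev/null; python3 h.py
```

```text
t 12.4 Ft [6.87 1.31 4.3 ] Mz 0.007 ring tq pxF 0.389 tot 0.395 axis in tool [-0.002  -0.0568  0.0025] ang -2.484 yawx -0.948 open 0.198
t 12.5 Ft [7.44 0.48 4.74] Mz 0.0 ring tq pxF 0.423 tot 0.423 axis in tool [-0.002  -0.0568  0.0025] ang -2.586 yawx -1.05 open 0.203
```

```bash

python3 -m pendant '[[[0,0,0.13],[-0.0074,-0.0005,0],0.2]]'>/dev/null; python3 h.py
```

```text
t 12.6 Ft [ 8.05 -0.06  5.44] Mz 0.008 ring tq pxF 0.457 tot 0.465 axis in tool [-0.0024 -0.0567  0.0025] ang -2.71 yawx -1.181 open 0.196
```

```bash

python3 -m pendant '[[[0,0,0.06],[-0.0034,-0.0001,0],0.2]]'>/dev/null; python3 h.py
python3 -m pendant '[[[0,0,0],[0.002,0,0],0.35],[[0,0,0],[0.004,0,0],0.35],[[0,0,0],[0.004,0,0],0.35],[[0,0,0],[0.004,0,0],0.35],[[0,0,0],[0.004,0,-0.04],0.35],[[0,0,0],[0.004,0,-0.085],0.35],[[0,0,0],[0.004,0,-0.12],0.35],[[0,0,0],[0.004,0,-0.12],0.35]]'; python3 h.py
```

```text
t 12.7 Ft [ 8.79 -0.88  3.77] Mz 0.048 ring tq pxF 0.502 tot 0.55 axis in tool [-0.0016 -0.0569  0.0023] ang -2.782 yawx -1.24 open 0.2
clock: 13.5
tool_pos: [0.4783, 0.0531, 0.2502]
eef_rot: [0.814, -0.581, 0.003, -0.003]
contact_force: [-0.2, -0.1, -0.2]
opening: 0.349
t 13.5 Ft [0.02 0.2  0.18] Mz 0.008 ring tq pxF 0.0 tot 0.008 axis in tool [-0.0043 -0.0542  0.1267] ang -2.735 yawx -1.239 open 0.349
```

```bash
python3 -m pendant '[[[0,0,0],[-0.04,-0.02,0],0.5],[[0,0,0],[-0.08,-0.04,0],0.6],[[0,0,0],[-0.12,-0.06,0.01],0.75],[[0,0,0],[-0.147,-0.08,0.03],0.75],[[0,0,0],[-0.147,-0.08,0.03],0.75],[[0,0,0],[-0.147,-0.08,0.03],0.75],[[0,0,0],[-0.147,-0.08,0.03],0.75],[[0,0,0],[-0.147,-0.08,0.03],0.75]]'; python3 - <<'E'
from h import *
s,d=snap("wrist");np.save("w6.npy",{"s":s,"d":d},allow_pickle=True)
m=np.array(d["image"])[:,:,::-1]
T=np.array(d["T_tool_cam"]);Rt=Ro.from_quat(s["eef_rot"]).as_matrix()
p=T[:3,:3].T@(Rt.T@(np.array([.525,.2246,.11])-s["tool_pos"])-T[:3,3]);uv=(d["mtx"]@p/p[2])[:2];print(uv)
x,y=uv.astype(int);x0,y0=max(0,x-75),max(0,y-70);print(x0,y0)
c=cv2.resize(m[y0:y0+140,x0:x0+150],None,fx=4,fy=4,interpolation=cv2.INTER_CUBIC);cv2.imwrite("pics/g6.png",c)
E
```

```text
clock: 14.3
tool_pos: [0.5039, 0.2161, 0.2166]
eef_rot: [0.813, -0.582, 0.0, 0.0]
contact_force: [-0.0, -0.2, -0.0]
opening: 0.747
[248.22417072 166.06270973]
173 96
```

View pics/g6.png

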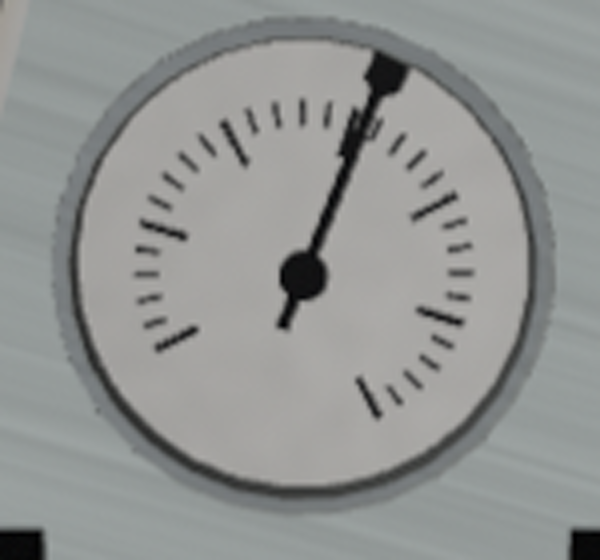

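The needle still lies on the marker: the pivot is at (303,276), the needle reaches (378,90), and the marker is at (387,73). They agree within about 0.5°. The arm is clear of everything, so I'm handing in.

```bash
python3 -c "from plant import r;print(r.finish_job())"
```

```text
the job is handed in; nothing more can be done
None
```

I set the vacuum unit to its new working point and handed the job in at about 14 s of robot time; no verdict is reported.

- **Slackening:** I swung the lock ring's lever about 1.3 rad counter-clockwise, until the reaction fell to the free-swing level.
- **Knob:** I turned it about -0.96 rad with the ring slack. The needle was then on the marker, within about 1°.
- **Tightening:** I swung the lever clockwise by feel. The ring began to bite about 0.8 rad before the end. The last moving reading was 0.50 N m from the force alone, or 0.55 N m with the noisy wrist moment added. The steps before it read about 0.39, 0.42 and 0.46 N m.
- **Last checks:** After tightening, the wrist picture showed the needle within about 0.5° of the marker. The gripper was clear of everything with near-zero force.
- **Not checked:** The dial angles from my image profiles differed by about 1° between radii because the scale ticks disturb them. I took no last picture of the bottle, beaker and rack, but the moves kept clear of them and no unexpected contact force showed at the end of any move.

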